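# Lever the stuck battery pack out of its charging dock

## Robot

A 6-joint arm with a two-finger parallel gripper is mounted at the origin on the work surface. World frame = base frame: x ahead of the robot, y to its left, z up, the work surface at z = 0. Lengths are in m, angles in rad, forces in N, time in s.
With the tool pointing down it reaches from about 0.3 to 0.775 m from the base axis. Payload 14.6 kg.
Tool frame: the origin (TCP) lies on the centre line of the jaws, within the pads' length; the fingertips stand 19 mm ahead of it and the grasp point (between the pads) is the TCP; y points along the fingers, x is the direction in which the jaws open and shut, and the axes are right-handed (so a half turn about y gives the same grasp; the last joint's range is limited). The gripper opens to 94 mm and grips with 3 to 60 N. Pads are 16 mm wide; open, the fingers measure 119 mm over their backs; the gripper's body (75 mm by 177 mm) begins 78 mm behind the grasp point.
Start: joints at [-1.376, 0.3, 1.521, -0, 1.321, -0.067], TCP at [0.142, -0.531, 0.185] pointing down, gripper open.
Joint ranges: [-3.03, 3.03], [-0.79, 2.21], [0.23, 2.52], [-1.04, 4.18], [0, 3.07], [-2.55, 2.55]. Speed limits (rad/s): [2.22, 2.22, 2.57, 3.14, 3.14, 3.14].

## Interface

Orientations are given as [roll, pitch, yaw] about the fixed x, y, z axes, in that order (R = Rz(yaw) Ry(pitch) Rx(roll)).
In Python, from station import ctrl, optics gives the robot as it stands.
- The arm moves only by the tool jog_arm, never from a script. Its argument "targets" is a list of rows, each a list of 3 entries, a list of its own where there are three numbers: the finger opening in cm, from 0 to 9.4, then the shift along the tool's x, y, z in cm, then the turn about the tool's y in rad. A call has 1 to 10 rows; each row is the pose to reach, as a shift and turn from the pose commanded when the call began, along the tool's axes at that moment; what a row does not reach only later rows make up. A row lasts 1/10 s, in which the tool goes at most 50 mm and 8.59 degrees, less where a joint would pass 70% of its speed; a pose out of reach is approached as far as the arm can. A call with a gripper value outside its range is refused whole. The fingers move at their own pace and stop on an object; "grip_force" is the grip in N (left out, the last holds). Time passes only in rows, so rows that repeat a pose let the fingers close. It gives the time, the measured TCP pose, the force and the opening at its end, in the units of the state.
- ctrl.get_obs(): the state, without advancing time (a new reading comes with each control period).
- optics.camera(name): name is "scene" or "top"; returns a dict with "img" (480x640x3 uint8, red, green, blue), "range_z" (480x640 float32, m along the optical axis (not along the pixel's ray), 0 where there is no reading), "camera_matrix" (3x3 intrinsics, pixels), "k1" (the pictures are not rectified: a ray, as slopes to the right and down, at radius r is drawn at 1 + k1 r^2 times it, then the intrinsics apply), "world_to_cam" (4x4, takes a point from world to camera coordinates). Camera axes: x right, y up, looking along -z (the intrinsics and any distortion apply to the point x, -y, -z); pixel columns grow to the right and rows downward; lengths in m; the calibration is good to about 2 mm. A picture is of the moment at which its call begins.
- ctrl.hand_in(): hands the job in, once; it reports no verdict.
The state is a dict: "time_s": time; "qpos": joint angles; "joint_vel": joint speeds; "tau": joint torques, N m; "ee_pos": TCP position; "eef_rot": TCP orientation; "force": force on the tool from outside, world axes, zero at the start; "moment": the same for the moment, N m; "grip_width": finger opening in m.
Only numpy, scipy, OpenCV 4.12 (cv2) and the standard library are available. Lean on these libraries where they do the work, as an engineer would, in place of code of your own. Each camera call takes 0.05 s, during which the arm holds its last target. There are 200 camera calls.

## Task

The black battery pack is jammed tight in the grey charging dock: take the red-handled pry bar, lay its blade over the dock's steel crossbar with the tip under the pack's orange lip, and lever that end up until the pack pops loose; do not pull it loose with the fingers. Then leave the bar lying on the table, lift the pack out and set it upright, flat on the floor of the blue tray. Leave everything else where it is.

Things in the scene. Friction and masses are not known exactly. Their poses are not given: they have to be found in the camera images.
- dock: Grey plastic charging dock fixed on the table, 183 x 90 mm. Origin on the table under the pack's middle; x along the pack, -x is the pry end (crossbar and orange lip), z up. Block 40 mm high from x=-52 to +60 mm; the pack stands on it, 40 mm above the table, between low walls (outer faces y=+-40.5 mm) whose tops are 52 mm above the table.
- jaws (a point): Point midway between the dock's two yellow spring jaws (x=-30, y=+-32 mm in the dock, tops 54 mm high), which clamp the pack's sides near its foot. Pulling straight up takes about 30 N, lifting by the lip about 25 N. Once the lip has risen about 8 mm the jaws snap in under the pack's edge, lift that end to about 12 mm and keep it there, and the pack is loose.
- fulcrum: Fixed steel crossbar of the dock, the fulcrum: round rod, 10 mm diameter, 80 mm long along the dock's y, on two 8 mm thick cheeks that leave 60 mm of rod free. Origin at the rod's centre, 105 mm from the dock's origin towards the pry end, 65 mm above the table (rod top at 70 mm); axes as the dock's. The side away from the pack is clear.
- pack: Black battery pack, 90 x 56 x 55 mm (x, y, z), 0.4 kg, with an orange lip on its -x end. Origin at the centre of its underside, z up, axes as the dock's while seated. It is 56 mm wide across y and can be gripped there above the dock's walls.
- lip (a point): Point on the underside of the pack's orange lip, mid-width, 60 mm from the pack's middle. The lip juts 20 mm from the pack's -x face (x -45 to -65 mm in the pack), 10 mm thick, 56 mm wide; underside 37 mm above the pack's underside, so 77 mm above the table while seated. Seated, its edge is 40 mm and the pack's face 60 mm from the crossbar's centre line.
- bar: Pry bar, 200 mm long, 0.22 kg, lying on the table. Origin on its centre line where handle and blade meet, 12 mm above the table; x along the blade to the tip, z up. Red handle 24 x 24 mm in section, x=-90 to 0 mm; steel blade 20 mm wide, 5 mm thick (4 mm over the last 6 mm), x=0 to 110 mm. Balance point about 15 mm behind the origin, in the handle.
- bar_tip (a point): The end of the pry bar's blade, on its centre line, 110 mm from the bar's origin.
- tray: Blue open tray fixed on the table, 170 x 210 x 25 mm (x, y, z), walls and floor 5 mm thick. Origin on the table under its centre.
- cup: White cup standing on the table, 72 mm wide, 90 mm high; origin under its centre. Leave alone.
- board: Blue controller board case with yellow and green terminal strips, 85 x 56 x 28 mm; origin under its centre. Leave alone.
- cells: Small black box, 70 x 55 x 22 mm; origin under its centre. Leave alone.
- tape: Green roll lying flat, 76 mm across, 24 mm high; origin under its centre. Leave alone.
Things that resemble listed ones, but are neither listed nor needed, are in the scene too. What is shaped like the pack but green or yellow is not meant.

How it is judged:
By the outcome, as a careful person would: the job done as asked, in the order asked, and still so for the second after the job is handed in, with the robot touching nothing.
It also fails if it takes over 64 s, if anything falls off the work surface, if the arm or the gripper's body presses on something with over 40 N, if the wrist force passes 120 N, or if a joint passes its speed limit or range.

## Working session

There is one attempt and no reset: what is moved stays moved. The work goes in short steps, Python scripts to look and compute and a tool call to move; the robot and the scene stay as the last step left them, time stands still between calls to the robot, and variables do not carry over. Pictures are saved under pics/ and viewed, about 8 in all and at most 12, crops included, and the job is handed in when it is done.

Besides the shell and the picture viewer there is one more tool, called after "Call:" as name([rows], argument=value, ...), one row to a line, values as JSON. jog_arm: Moves the arm, as the interface text tells. Its arguments: {"type":"object","properties":{"targets":{"type":"array","items":{"type":"array"}},"grip_force":{"type":"number"}},"required":["targets"]}

```bash
mkdir -p pics; ls; cat > h.py <<'E'
import numpy as np,cv2
from station import ctrl,optics
def grab(n):
    c=optics.camera(n); np.savez(f'/tmp/{n}.npz',**{k:np.asarray(v) for k,v in c.items()}); return c
def load(n): return dict(np.load(f'/tmp/{n}.npz'))
def cloud(c):
    K=np.asarray(c['camera_matrix']);k1=float(c['k1']);z=np.asarray(c['range_z']);h,w=z.shape
    u,v=np.meshgrid(np.arange(w),np.arange(h))
    p=cv2.undistortPoints(np.stack([u,v],-1).reshape(-1,1,2).astype(float),K,np.array([k1,0,0,0,0.])).reshape(h,w,2)
    P=np.stack([p[...,0]*z,-p[...,1]*z,-z,np.ones_like(z)],-1)
    W=P@np.linalg.inv(np.asarray(c['world_to_cam'])).T
    return np.where(z[...,None]>0,W[...,:3],np.nan)
E
python3 - <<'E'
from h import *
for n in('scene','top'):
    c=grab(n); cv2.imwrite(f'pics/{n}1.png',c['img'][...,::-1]); print(n,c['k1'],np.round(c['camera_matrix'],1).tolist(),np.round(c['world_to_cam'],3).tolist())
print(ctrl.get_obs())
E
```

```text
pics
scene -0.04123454629959065 [[607.2, 0.0, 305.4], [0.0, 607.2, 231.6], [0.0, 0.0, 1.0]] [[-0.246, 0.969, 0.004, 0.125], [-0.761, -0.196, 0.618, 0.39], [0.6, 0.149, 0.786, -1.474], [0.0, 0.0, 0.0, 1.0]]
top -0.11961185461991701 [[514.4, 0.0, 328.9], [0.0, 514.4, 246.1], [0.0, 0.0, 1.0]] [[0.025, -1.0, 0.009, 0.004], [0.991, 0.026, 0.132, -0.566], [-0.132, 0.006, 0.991, -1.151], [0.0, 0.0, 0.0, 1.0]]
{'time_s': 0.1, 'qpos': array([-1.37556921e+00,  3.00373915e-01,  1.52149813e+00, -9.96761020e-06,
        1.32070218e+00, -6.66376321e-02]), 'joint_vel': array([ 0.00032593, -0.00185768, -0.002475  ,  0.00196433, -0.00171988,
       -0.0010661 ]), 'tau': array([-6.61714912e-04, -5.32646334e+01, -3.53284371e+01,  7.09119765e-02,
        2.34872400e-02, -5.99852046e-05]), 'ee_pos': array([ 0.14231158, -0.53101363,  0.18477474]), 'eef_rot': array([-1.57074060e+00,  9.80033561e-04, -1.30892908e+00]), 'force': array([-0.10656978,  0.14344292,  0.66744926]), 'moment': array([-0.00316422,  0.02080716, -0.02140753]), 'grip_width': 0.094246134966089}
```

View pics/top1.png

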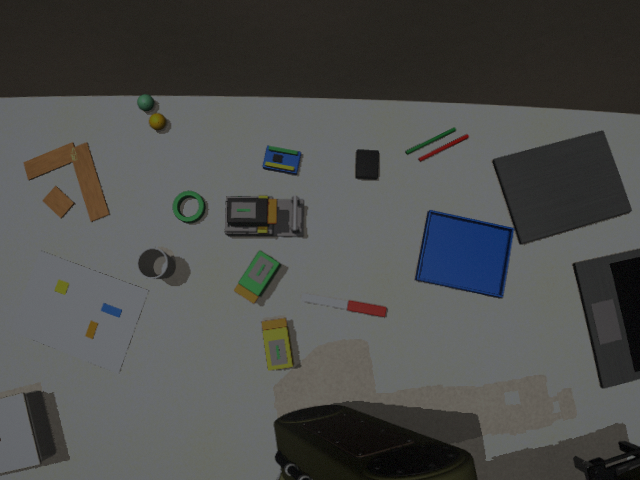

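View pics/scene1.png

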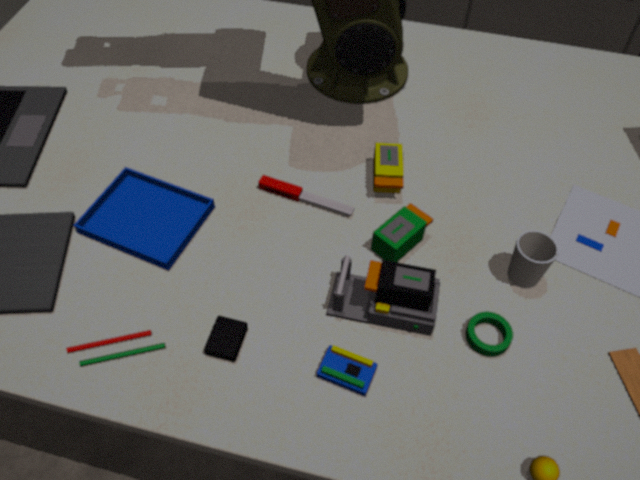

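Top view: the dock with the black pack is at (250,213), its orange lip at (271,211) and the crossbar at (297,217). The pry bar has its handle at (367,308) and tip at (305,299), and the tray is at (465,254). The pack-shaped objects are black in the dock (248,210), green (262,272) and yellow (278,345). Only the black one fits. The red rod at (443,148) has no blade, so the bar is the object at (345,306).

```bash
cat > m.py <<'E'
from h import *
def rect(P):
    P=P[np.isfinite(P).all(1)]; r=cv2.minAreaRect((P[:,:2]*1000).astype(np.float32)); return np.round(r[0],1),np.round(r[1],1),round(r[2],1),len(P)
def seg(c,box,f):
    W=cloud(c);im=c['img'].astype(int);hsv=cv2.cvtColor(c['img'],cv2.COLOR_RGB2HSV).astype(int)
    m=np.zeros(im.shape[:2],bool);x0,y0,x1,y1=box;m[y0:y1,x0:x1]=1
    m&=f(hsv,W)
    n,l,s,_=cv2.connectedComponentsWithStats(m.astype(np.uint8)); m=l==1+np.argmax(s[1:,4]); return W[m]
E
python3 - <<'E'
from m import *
boxes=dict(
 top=dict(lip=(255,185,290,235),handle=(335,290,400,330),blade=(295,285,352,320),tray=(400,195,530,310),dock=(215,180,315,250)),
 scene=dict(lip=(355,255,392,300),handle=(250,165,305,205),blade=(295,180,365,222),tray=(65,160,225,275),dock=(320,250,450,335)))
for n in boxes:
    c=load(n);b=boxes[n]
    def rep(k,f,bx=None):
        P=seg(c,bx or b[k],f);print(n,k,*rect(P),'z',np.round(np.nanpercentile(P[:,2],[5,50,95])*1000,1))
    rep('lip',lambda h,W:(h[...,0]>8)&(h[...,0]<24)&(h[...,1]>150)&(h[...,2]>60))
    rep('handle',lambda h,W:((h[...,0]<6)|(h[...,0]>172))&(h[...,1]>150)&(W[...,2]>.005))
    rep('blade',lambda h,W:(W[...,2]>.006)&(h[...,1]<90))
    rep('tray',lambda h,W:(h[...,0]>100)&(h[...,0]<130)&(h[...,1]>120))
    rep('dock',lambda h,W:(W[...,2]>.005))
    rep('packtop',lambda h,W:(W[...,2]>.089)&(W[...,2]<.105),b['dock'])
    rep('rod',lambda h,W:(W[...,2]>.062)&(W[...,2]<.076),(283,190,312,240) if n=='top' else (325,250,360,315))
c=load('top');a=cv2.resize(c['img'][185:325,210:400],(760,560),interpolation=cv2.INTER_CUBIC);a=np.clip(a*1.6,0,255).astype(np.uint8);cv2.imwrite('pics/crop1.png',a[...,::-1])
E
```

```text
top lip [639.7 149.8] [66.3 22.1] 5.3 224 z [77.6 85.9 89.8]
top handle [424.8 -71.5] [87.7 21.7] 80.9 356 z [19.1 23.2 27. ]
top blade [439.7  27. ] [112.4  21.4] 80.4 418 z [10.1 13.8 17.6]
top tray [ 559.1 -308.2] [219.  170.4] 79.3 6258 z [ 0.6  4.8 23.8]
top dock [636.6 177.5] [ 97.1 190.9] 0.6 3012 z [ 7.2 60.3 96.9]
top packtop [633.8 202.8] [57.3 92.7] 0.9 1016 z [90.9 94.5 98.2]
top rod [635.3 100.6] [79.2 16.3] 0.2 183 z [63.8 67.7 72.1]
scene lip [634.1 147.7] [63.1 22.1] 4.3 348 z [83.6 87.2 90.1]
scene handle [429.3 -72.3] [89.1 25.4] 79.9 553 z [ 8.2 23.1 27.1]
scene blade [441.4  25.1] [111.8  25.4] 80.7 525 z [10.9 14.6 18. ]
scene tray [ 560.4 -312.4] [226.1 172.7] 79.0 8061 z [ 2.8  6.2 24.6]
scene dock [599.4 171.3] [171.9 183.3] 1.0 6643 z [ 8.5 51.5 96.9]
scene packtop [636.4 201.4] [59.3 93.5] 1.7 1670 z [91.9 95.6 98.2]
scene rod [638.6  98.1] [82.2 17.8] 1.8 284 z [63.6 68.7 71.9]
```

View pics/crop1.png

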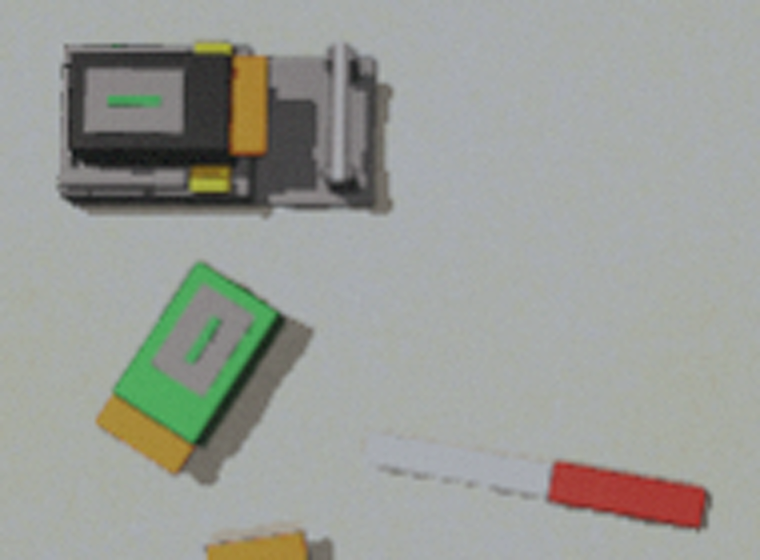

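The crop confirms the black pack in the dock. The lip and crossbar face right, which is world -y, and the bar has a red handle and steel blade. Measured positions in mm:
- **Dock:** origin about (635,204), yaw about 91°. The pack top at 95 and rod top at about 70 match the heights given.
- **Bar:** origin about (433,-28), yaw about 81.3°.
- **Tray:** centre about (560,-310), yaw about 79°.

```bash
cat > g.py <<'E'
import sys
from h import *
from scipy.spatial.transform import Rotation as R
o=ctrl.get_obs()
r=R.from_euler('xyz',o['eef_rot']);yaw=np.degrees(np.arctan2(*r.as_matrix()[1::-1,0]))
print('t',round(o['time_s'],2),'pos',np.round(o['ee_pos']*1000,1),'yaw',round(yaw,2),'F',np.round(o['force'],1),'M',np.round(o['moment'],2),'w',round(o['grip_width']*1000,1))
for a in sys.argv[1:]:
    x,y,z,w=map(float,a.split(','))
    d=r.inv().apply(np.array([x,y,z])/1000-o['ee_pos'])*100
    print(a,'-> cm',np.round(d,2),'turn',round(float(-np.radians(w-yaw)),4))
E
python3 g.py 428.5,-57.7,120,-8.7
```

```text
t 0.1 pos [ 142.3 -531.   184.8] yaw -75.0 F [-0.1  0.1  0.7] M [-0.    0.02 -0.02] w 94.2
428.5,-57.7,120,-8.7 -> cm [-38.3    6.52  39.9 ] turn -1.1571
```

Call:
jog_arm([
  [6.0, [-38.3, 3, 39.9], -1.157],
  [6.0, [-38.3, 3, 39.9], -1.157],
  [6.0, [-38.3, 3, 39.9], -1.157],
  [6.0, [-38.3, 3, 39.9], -1.157],
  [6.0, [-38.3, 3, 39.9], -1.157],
  [6.0, [-38.3, 3, 39.9], -1.157],
  [6.0, [-38.3, 3, 39.9], -1.157],
  [6.0, [-38.3, 3, 39.9], -1.157],
  [6.0, [-38.3, 6.5, 39.9], -1.157],
  [6.0, [-38.3, 6.5, 39.9], -1.157],
])

```text
time_s: 1.1
ee_pos: [0.3996, -0.1052, 0.1363]
eef_rot: [-1.571, -0.001, -0.152]
force: [1.5, 0.0, -0.5]
grip_width: 0.0601
```

Call:
jog_arm([
  [6.0, [0, 0, 0], 0],
  [6.0, [0, 0, 0], 0],
])

```text
time_s: 1.3
ee_pos: [0.3989, -0.1064, 0.1361]
eef_rot: [-1.571, 0.001, -0.149]
force: [-0.6, -0.5, -0.2]
grip_width: 0.0603
```

```bash
python3 g.py 428.5,-57.7,80,-8.7 428.5,-57.7,22.5,-8.7; python3 - <<'E'
from m import *
c=grab('top');cv2.imwrite('pics/top2.png',np.clip(cv2.resize(c['img'][180:380,250:450],(600,600))*1.5,0,255).astype(np.uint8)[...,::-1])
E
```

```text
t 1.3 pos [ 398.9 -106.4  136.1] yaw -8.56 F [-0.6 -0.5 -0.2] M [-0.01 -0.14  0.01] w 60.3
428.5,-57.7,80,-8.7 -> cm [2.21 5.61 5.26] turn 0.0025
428.5,-57.7,22.5,-8.7 -> cm [ 2.22 11.36  5.26] turn 0.0025
```

Call:
jog_arm([
  [6.0, [2.2, 4.0, 5.25], 0],
  [6.0, [2.2, 5.6, 5.25], 0],
  [6.0, [2.2, 8.5, 5.25], 0],
  [6.0, [2.2, 11.0, 5.25], 0],
  [6.0, [2.2, 11.35, 5.25], 0],
  [6.0, [2.2, 11.35, 5.25], 0],
])

```text
time_s: 1.95
ee_pos: [0.4285, -0.0596, 0.0233]
eef_rot: [-1.571, 0.0, -0.154]
force: [-0.1, -0.3, 0.3]
grip_width: 0.0599
```

```bash
python3 g.py 428.5,-57.7,22.5,-8.7
```

```text
t 1.95 pos [428.5 -59.6  23.3] yaw -8.82 F [-0.1 -0.3  0.3] M [-0.07 -0.11 -0.02] w 59.9
428.5,-57.7,22.5,-8.7 -> cm [-0.03  0.08  0.19] turn -0.002
```

Call:
jog_arm([
  [1.8, [0, 0, 0], 0],
  [1.8, [0, 0, 0], 0],
  [1.8, [0, 0, 0], 0],
  [1.8, [0, 0, 0], 0],
  [1.8, [0, 0, 0], 0],
  [1.8, [0, 0, 0], 0],
  [1.8, [0, 0, 0], 0],
], grip_force=45)

```text
time_s: 2.65
ee_pos: [0.4286, -0.0585, 0.0229]
eef_rot: [-1.571, 0.0, -0.152]
force: [-0.8, 0.3, 0.8]
grip_width: 0.0182
```

```bash
python3 g.py; python3 - <<'E'
from m import *
c=grab('top');cv2.imwrite('pics/top3.png',np.clip(cv2.resize(c['img'][180:380,250:450],(600,600))*1.5,0,255).astype(np.uint8)[...,::-1])
E
```

```text
t 2.65 pos [428.6 -58.5  22.9] yaw -8.7 F [-0.8  0.3  0.8] M [-0.04 -0.06 -0.05] w 18.2
```

View pics/top3.png

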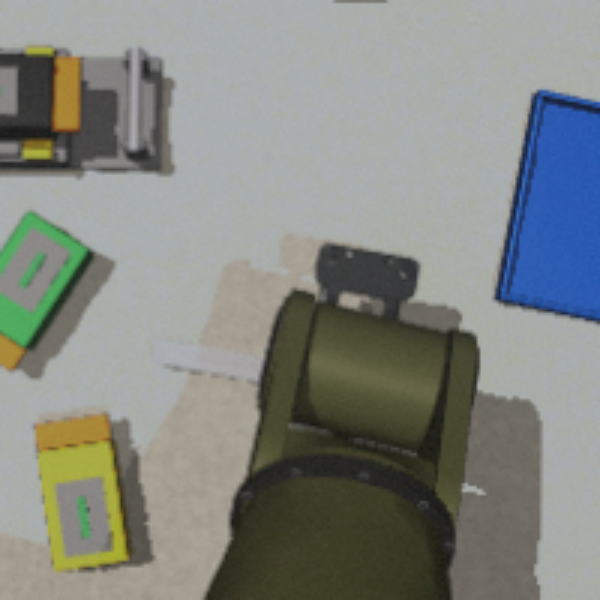

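The fingers closed to 18.2 mm, but the handle is 24 mm wide. I'll check from the scene camera.

```bash
python3 - <<'E'
from m import *
c=grab('scene');cv2.imwrite('pics/scene3.png',np.clip(cv2.resize(c['img'][130:280,200:400],(800,600),interpolation=cv2.INTER_CUBIC)*1.6,0,255).astype(np.uint8)[...,::-1])
E
```

```text
(no output)
```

View pics/scene3.png

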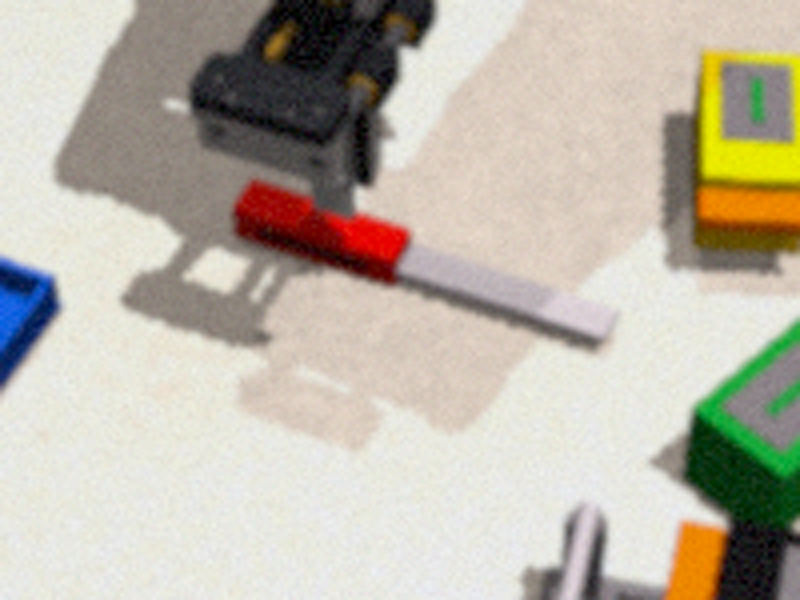

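```bash
python3 - <<'E'
from m import *
c=load('scene');W=cloud(c);o=ctrl.get_obs()
for (u,v) in [(335,195),(335,205),(320,205),(345,205),(335,212),(330,185),(365,170),(300,200),(290,215),(380,245),(265,150),(320,160),(260,130)]:
    U,V=200+u/4,130+v/4; print((u,v),np.round(W[int(round(V)),int(round(U))]*1000,1),c['img'][int(round(V)),int(round(U))])
K=c['camera_matrix'];T=c['world_to_cam']
for q in [(428.6,-58.5,22.9),(428.6,-58.5,4),(452.6,-62.2,4),(404.6,-54.8,4),(440,-60,4),(440,-60,90)]:
    p=T@np.r_[np.array(q)/1000,1];x,y=p[0]/-p[2],-p[1]/-p[2];f=1+float(c['k1'])*(x*x+y*y);print(q,(np.array([K[0,0]*x*f+K[0,2],K[1,1]*y*f+K[1,2]])-[200,130])*4)
E
```

```text
(335, 195) [449.5 -57.1  66.7] [47 47 45]
(335, 205) [446.9 -58.   58.2] [51 50 49]
(320, 205) [445.6 -66.5  54.5] [51 44 44]
(345, 205) [448.7 -53.5  61.3] [55 54 54]
(335, 212) [447.  -58.2  52.5] [87 45 42]
(330, 185) [510.4 -42.1 141.4] [51 51 45]
(365, 170) [419.2 -51.6  56.8] [ 8 10  5]
(300, 200) [417.4 -85.8  22.9] [102  14   5]
(290, 215) [431.1 -88.   24.9] [100   0   0]
(380, 245) [437.3 -39.   24.4] [146  11   1]
(265, 150) [505.5 -72.4 148.7] [52 48 47]
(320, 160) [510.9 -45.1 156.2] [33 37 32]
(260, 130) [511.7 -71.3 169.9] [33 32 31]
(428.6, -58.5, 22.9) [346.58542444 226.09957094]
(428.6, -58.5, 4) [347.32492493 251.46893619]
(452.6, -62.2, 4) [327.39764298 284.93558695]
(404.6, -54.8, 4) [366.80570136 218.75790657]
(440, -60, 4) [338.41160788 267.36634984]
(440, -60, 90) [334.35613069 146.9317851 ]
```

The reported TCP height disagrees with the depth image. Depth puts the fingertips at about z = 50 mm, where the reading implies 4 mm, so the fingers closed above the handle. I'll lower in steps and measure the offset.

Call:
jog_arm([
  [6.0, [0, 0, 0], 0],
  [6.0, [0, 0, 0], 0],
  [6.0, [0, 0, 0], 0],
  [6.0, [0, 0, 0], 0],
  [6.0, [0, 1.0, 0], 0],
  [6.0, [0, 2.0, 0], 0],
  [6.0, [0, 2.0, 0], 0],
])

```text
time_s: 3.45
ee_pos: [0.4276, -0.0584, 0.0013]
eef_rot: [-1.571, 0.003, -0.152]
force: [-0.3, 0.6, 0.5]
grip_width: 0.0601
```

```bash
python3 g.py; cat > f.py <<'E'
from m import *
c=grab('scene');W=cloud(c);o=ctrl.get_obs();p=o['ee_pos']
D=W-p
hsv=cv2.cvtColor(c['img'],cv2.COLOR_RGB2HSV)
m=(abs(D[...,0])<.075)&(abs(D[...,1])<.03)&(W[...,2]>.012)&(D[...,2]<.2)&(hsv[...,1]<110)&(hsv[...,2]<110)
for lo in range(10,200,10):
    s=m&(W[...,2]*1000>=lo)&(W[...,2]*1000<lo+10)
    if s.sum()>3: print(lo,s.sum(),np.round(np.percentile(W[s]*1000,[5,50,95],axis=0)[:,:2],1).tolist())
E
python3 f.py; python3 -c "
from m import *
c=load('scene');cv2.imwrite('pics/s4.png',np.clip(cv2.resize(c['img'][130:280,200:400],(800,600),interpolation=cv2.INTER_CUBIC)*1.6,0,255).astype(np.uint8)[...,::-1])"
```

```text
t 3.45 pos [427.6 -58.4   1.3] yaw -8.71 F [-0.3  0.6  0.5] M [-0.03 -0.02  0.02] w 60.1
10 9 [[430.8, -84.3], [438.7, -29.5], [443.2, -29.2]]
20 23 [[392.3, -71.1], [396.6, -51.2], [461.1, -44.4]]
30 54 [[390.7, -71.9], [465.5, -57.1], [469.3, -43.9]]
40 53 [[389.8, -72.0], [466.5, -58.6], [470.4, -44.1]]
50 43 [[388.1, -70.1], [467.3, -57.5], [471.0, -43.6]]
60 49 [[391.1, -71.5], [467.5, -59.8], [470.4, -44.2]]
70 30 [[388.9, -71.2], [397.0, -51.2], [469.7, -43.2]]
80 14 [[388.8, -58.2], [394.3, -45.2], [398.0, -43.1]]
90 10 [[392.4, -56.9], [395.8, -53.3], [398.4, -50.2]]
100 12 [[394.4, -52.0], [395.9, -49.5], [399.0, -46.1]]
110 7 [[395.7, -46.5], [396.6, -45.1], [397.7, -41.6]]
120 32 [[355.6, -81.6], [399.5, -36.5], [502.6, -30.2]]
130 124 [[364.7, -83.1], [431.3, -34.1], [483.4, -29.3]]
140 147 [[387.6, -81.0], [463.4, -42.1], [481.2, -29.6]]
150 111 [[386.9, -81.8], [448.8, -44.6], [501.1, -30.6]]
160 484 [[391.0, -85.8], [471.0, -56.7], [500.3, -31.3]]
170 88 [[416.1, -79.3], [439.3, -44.5], [447.1, -33.9]]
180 70 [[434.7, -79.1], [439.7, -45.1], [447.2, -36.6]]
190 21 [[440.9, -79.9], [445.5, -42.5], [447.7, -31.5]]
```

View pics/s4.png

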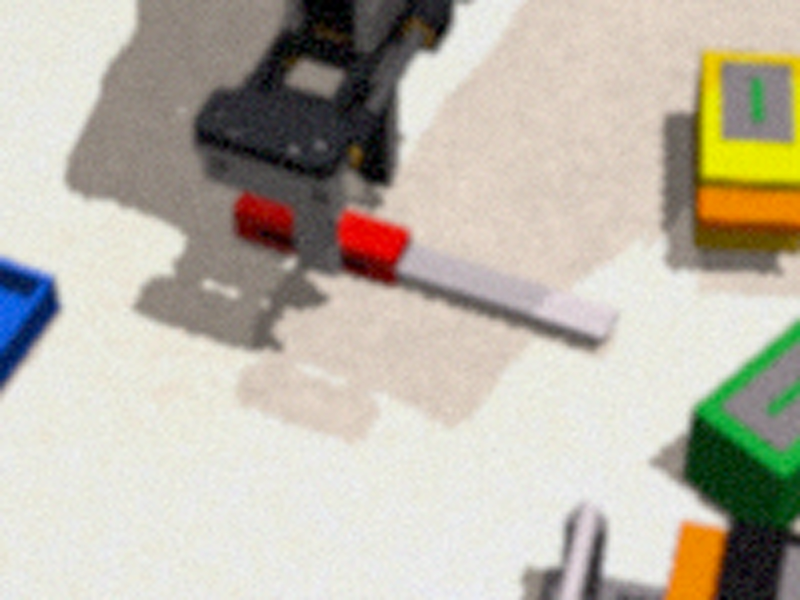

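The fingers now straddle the handle. The depth shows the tips at about 25 mm with the reading at 1.3 mm, so the true TCP is about 43 mm above the reading. I'll calibrate it exactly by touching the table gently.

Call:
jog_arm([
  [6.0, [0, 1.0, 0], 0],
  [6.0, [0, 1.7, 0], 0],
  [6.0, [0, 2.0, 0], 0],
  [6.0, [0, 2.0, 0], 0],
])

```text
time_s: 3.9
ee_pos: [0.4283, -0.0585, -0.0176]
eef_rot: [-1.571, 0.001, -0.152]
force: [0.0, 0.2, 1.1]
grip_width: 0.0598
```

Call:
jog_arm([
  [6.0, [0, 0.15, 0], 0],
  [6.0, [0, 0.15, 0], 0],
])

```text
time_s: 4.1
ee_pos: [0.4287, -0.0586, -0.0185]
eef_rot: [-1.571, -0.0, -0.152]
force: [-0.4, 0.3, -1.5]
grip_width: 0.0601
```

Call:
jog_arm([
  [6.0, [0, 0.15, 0], 0],
  [6.0, [0, 0.15, 0], 0],
])

```text
time_s: 4.3
ee_pos: [0.4288, -0.0586, -0.0199]
eef_rot: [-1.571, -0.001, -0.152]
force: [0.8, 0.1, 0.4]
grip_width: 0.0596
```

```bash
python3 g.py; python3 f.py | head -5
```

```text
t 4.3 pos [428.8 -58.6 -19.9] yaw -8.71 F [0.8 0.1 0.4] M [-0.05 -0.19  0.01] w 59.6
10 48 [[391.5, -73.6], [464.5, -55.6], [471.0, -29.5]]
20 53 [[390.5, -72.9], [467.8, -58.4], [470.9, -43.2]]
30 54 [[389.3, -72.5], [467.2, -57.5], [471.8, -43.8]]
40 50 [[390.0, -73.3], [467.5, -59.8], [470.9, -43.7]]
50 22 [[388.1, -67.5], [397.4, -47.0], [470.8, -43.6]]
```

Call:
jog_arm([
  [6.0, [0, 0.15, 0], 0],
  [6.0, [0, 0.15, 0], 0],
])

```text
time_s: 4.55
ee_pos: [0.4289, -0.0587, -0.0201]
eef_rot: [-1.571, -0.001, -0.152]
force: [-11.2, 1.7, 30.0]
grip_width: 0.0604
```

Call:
jog_arm([
  [6.0, [0, 0.15, 0], 0],
  [6.0, [0, 0.15, 0], 0],
])

```text
time_s: 4.75
ee_pos: [0.429, -0.0587, -0.0204]
eef_rot: [-1.571, -0.001, -0.152]
force: [-21.2, 3.8, 59.1]
grip_width: 0.0599
```

Call:
jog_arm([
  [6.0, [0, 0.15, 0], 0],
  [6.0, [0, 0.15, 0], 0],
])

```text
time_s: 4.95
ee_pos: [0.4291, -0.0587, -0.0206]
eef_rot: [-1.571, -0.001, -0.152]
force: [-32.8, 5.3, 88.9]
grip_width: 0.0597
```

Contact came at a reading of -20.0 mm, where the true TCP height is 19 mm, so the offset is +39 mm. I'll back off 2 mm and grip.

Call:
jog_arm([
  [6.0, [0, -0.65, 0], 0],
  [6.0, [0, -0.65, 0], 0],
  [2.0, [0, -0.65, 0], 0],
  [2.0, [0, -0.65, 0], 0],
  [2.0, [0, -0.65, 0], 0],
  [2.0, [0, -0.65, 0], 0],
  [2.0, [0, -0.65, 0], 0],
  [2.0, [0, -0.65, 0], 0],
], grip_force=45)

```text
time_s: 5.75
ee_pos: [0.4285, -0.0586, -0.0182]
eef_rot: [-1.571, 0.0, -0.152]
force: [0.1, -1.0, -2.4]
grip_width: 0.0237
```

```bash
python3 g.py
```

```text
t 5.75 pos [428.5 -58.6 -18.2] yaw -8.71 F [ 0.1 -1.  -2.4] M [-0.09 -0.13  0.02] w 23.7
```

Call:
jog_arm([
  [2.0, [0, -1.0, 0], 0],
  [2.0, [0, -4.0, 0], 0],
  [2.0, [0, -8.3, 0], 0],
  [2.0, [0, -8.3, 0], 0],
])

```text
time_s: 6.15
ee_pos: [0.4311, -0.0591, 0.0698]
eef_rot: [-1.571, -0.008, -0.152]
force: [-0.4, 0.0, -2.5]
grip_width: 0.0238
```

```bash
python3 g.py 639.5,-28,65,1; cat > b.py <<'E'
from m import *
c=grab('scene');W=cloud(c);o=ctrl.get_obs();p=o['ee_pos']
from scipy.spatial.transform import Rotation as R
r=R.from_euler('xyz',o['eef_rot']);L=(W-p)@r.as_matrix()   # tool coords
hsv=cv2.cvtColor(c['img'],cv2.COLOR_RGB2HSV)
m=(abs(L[...,0])<.016)&(L[...,2]>-.07)&(L[...,2]<.155)&(L[...,1]>-.075)&(L[...,1]<.01)
print('blade pts: tool z bin, n, tool x med, world z med')
for a in range(-70,155,12):
    s=m&(L[...,2]*1000>=a)&(L[...,2]*1000<a+12)
    if s.sum()>3: print(a,s.sum(),np.round(np.median(L[s][:,0])*1000,1),np.round(np.percentile(W[s][:,2],[25,50,75])*1000,1),'zmax along',round(L[s][:,2].max()*1000,1))
E
python3 b.py
```

```text
t 6.15 pos [431.1 -59.1  69.8] yaw -8.7 F [-0.4  0.  -2.5] M [-0.07 -0.1   0.03] w 23.8
639.5,-28,65,1 -> cm [20.13  0.64  6.23] turn -0.1694
blade pts: tool z bin, n, tool x med, world z med
-58 48 11.1 [ 96.9 102.6 107.3] zmax along -46.1
-46 49 11.4 [ 96.8 103.  108.1] zmax along -34.0
-34 48 11.3 [ 96.7 103.5 108.5] zmax along -22.1
-22 26 11.7 [ 96.2 103.  107.8] zmax along -15.7
-10 32 -12.0 [115.8 122.4 131.1] zmax along 1.8
2 132 -3.5 [110.6 113.2 121.5] zmax along 13.9
14 100 9.7 [102.6 110.9 112.5] zmax along 25.9
26 97 4.6 [101.6 103.7 109.7] zmax along 37.1
38 61 2.6 [101.8 103.2 104. ] zmax along 49.7
50 62 1.6 [101.6 102.6 103.7] zmax along 62.0
62 59 3.0 [101.7 102.7 103.5] zmax along 73.8
74 63 1.5 [101.  102.5 103.9] zmax along 86.0
86 62 2.8 [101.9 103.  104.1] zmax along 98.0
98 61 3.4 [101.3 102.7 103.5] zmax along 109.6
110 65 3.4 [102.  103.1 104.1] zmax along 122.0
122 62 1.9 [101.4 102.4 103.8] zmax along 133.9
134 36 1.2 [101.3 102.  103.3] zmax along 141.0
```

The bar is level, with its tip 141 mm ahead of the TCP and the blade axis at 100 mm. That confirms the +39 mm offset.

Call:
jog_arm([
  [2.0, [20.3, 0, 6.2], -0.169],
  [2.0, [20.3, 0, 6.2], -0.169],
  [2.0, [20.3, 0, 6.2], -0.169],
  [2.0, [20.3, 0, 6.2], -0.169],
  [2.0, [20.3, 0, 6.2], -0.169],
  [2.0, [20.3, 0, 6.2], -0.169],
  [2.0, [20.3, 0, 6.2], -0.169],
])

```text
time_s: 6.9
ee_pos: [0.6373, -0.0281, 0.0635]
eef_rot: [-1.571, 0.003, 0.017]
force: [0.6, 0.3, -0.8]
grip_width: 0.0235
```

```bash
python3 g.py 639.0,-12.3,65,1; python3 b.py; python3 - <<'E'
from m import *
c=load('scene')
for k,bx,f in [('packtop',(320,250,450,335),lambda h,W:(W[...,2]>.09)&(W[...,2]<.1)&(W[...,1]>.15)),
 ('rod',(325,250,365,320),lambda h,W:(W[...,2]>.062)&(W[...,2]<.076)),
 ('lip',(355,255,392,300),lambda h,W:(h[...,0]>8)&(h[...,0]<24)&(h[...,1]>150)&(h[...,2]>60)&(W[...,2]>.083))]:
    P=seg(c,bx,f);print(k,*rect(P),np.round(np.percentile(P[:,1],[3,97])*1000,1))
cv2.imwrite('pics/s5.png',np.clip(cv2.resize(c['img'][215:335,270:470],(800,480),interpolation=cv2.INTER_CUBIC)*1.6,0,255).astype(np.uint8)[...,::-1])
E
```

```text
t 6.9 pos [637.3 -28.1  63.5] yaw 0.97 F [ 0.6  0.3 -0.8] M [ 0.01 -0.11  0.02] w 23.5
639.0,-12.3,65,1 -> cm [ 0.19 -0.15  1.57] turn -0.0005
blade pts: tool z bin, n, tool x med, world z med
2 22 -5.0 [105.1 105.9 107.2] zmax along 13.8
14 132 6.7 [ 97.4 104.5 106.2] zmax along 25.9
26 113 2.9 [ 95.6  97.7 103.6] zmax along 37.8
38 81 0.2 [95.4 96.4 97.2] zmax along 49.9
50 79 0.5 [95.6 96.3 97.6] zmax along 62.0
62 80 0.4 [95.3 96.2 97.3] zmax along 73.9
74 82 -0.0 [95.  96.1 97.2] zmax along 85.9
86 83 1.1 [95.7 96.4 97.3] zmax along 97.8
98 84 1.3 [95.2 96.5 97.6] zmax along 109.9
110 92 1.1 [94.6 96.1 97.2] zmax along 122.0
122 144 3.1 [69.9 94.2 96.5] zmax along 133.9
134 47 1.2 [95.  95.6 97. ] zmax along 140.7
packtop [637.1 202.2] [60.5 92. ] 3.0 1650 [160.7 245.2]
rod [654.2  99.6] [17.  50.1] 86.9 180 [ 92.2 105.5]
lip [637.8 148.1] [56.1 20.6] 1.5 336 [139.4 158. ]
```

View pics/s5.png

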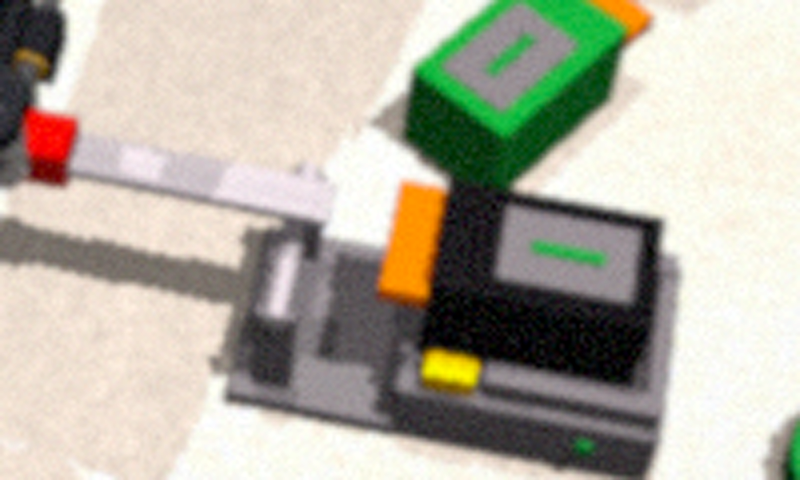

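Aligned over the rod with the tip short of the lip. Next I'll advance to y≈129 and lower the blade axis to about 73.7 mm (reading 43.5).

Call:
jog_arm([
  [2.0, [0.1, 0, 0.8], 0],
  [2.0, [0.1, 0, 1.57], 0],
  [2.0, [0.1, 0.6, 1.57], 0],
  [2.0, [0.1, 1.2, 1.57], 0],
  [2.0, [0.1, 1.7, 1.57], 0],
  [2.0, [0.1, 1.9, 1.57], 0],
  [2.0, [0.1, 1.9, 1.57], 0],
  [2.0, [0.1, 1.9, 1.57], 0],
])

```text
time_s: 7.75
ee_pos: [0.6395, -0.0125, 0.046]
eef_rot: [-1.571, -0.0, 0.017]
force: [-0.0, -0.6, -2.1]
grip_width: 0.0236
```

```bash
python3 g.py 638.5,-12.3,43.7,1 638,11,43.7,1; python3 b.py|tail -7
```

```text
t 7.75 pos [639.5 -12.5  46. ] yaw 0.96 F [-0.  -0.6 -2.1] M [-0.07 -0.1  -0.06] w 23.6
638.5,-12.3,43.7,1 -> cm [-0.1   0.23  0.02] turn -0.0006
638,11,43.7,1 -> cm [-0.11  0.23  2.35] turn -0.0006
74 76 1.2 [78.1 78.8 79.7] zmax along 85.7
86 81 0.3 [77.5 79.  80.5] zmax along 97.8
98 97 3.1 [76.8 78.5 79.9] zmax along 109.9
110 99 3.1 [75.9 78.2 79.5] zmax along 121.8
122 83 2.2 [77.6 78.8 79.9] zmax along 134.0
134 45 1.7 [77.8 79.1 79.9] zmax along 140.5
146 46 -0.5 [86.1 86.9 88.1] zmax along 154.9
```

Call:
jog_arm([
  [2.0, [-0.05, 0.15, 0], 0],
  [2.0, [-0.05, 0.25, 0], 0],
  [2.0, [-0.05, 0.25, 0], 0],
  [2.0, [-0.05, 0.25, 0], 0],
])

```text
time_s: 8.2
ee_pos: [0.6389, -0.0123, 0.0434]
eef_rot: [-1.571, -0.0, 0.017]
force: [-1.1, 0.3, -2.1]
grip_width: 0.0237
```

```bash
python3 g.py 638,11,43.5,1; python3 b.py|tail -7
```

```text
t 8.2 pos [638.9 -12.3  43.4] yaw 0.98 F [-1.1  0.3 -2.1] M [-0.09 -0.13 -0.01] w 23.7
638,11,43.5,1 -> cm [-0.05 -0.01  2.33] turn -0.0004
74 81 0.6 [74.9 76.3 77. ] zmax along 86.0
86 79 0.9 [75.1 75.9 77.4] zmax along 97.6
98 94 3.2 [74.9 76.3 77.4] zmax along 109.9
110 99 3.0 [73.8 75.7 77.1] zmax along 122.0
122 82 0.7 [75.5 76.6 77.2] zmax along 133.8
134 45 0.6 [74.3 75.1 75.8] zmax along 140.4
146 45 -0.3 [85.9 87.2 88. ] zmax along 154.8
```

Height is right (top 76.0, lip underside 77) and nothing is in contact. Inserting in two steps.

Call:
jog_arm([
  [2.0, [0, 0, 0.5], 0],
  [2.0, [0, 0, 0.9], 0],
  [2.0, [0, 0, 1.3], 0],
  [2.0, [0, 0, 1.3], 0],
  [2.0, [0, 0, 1.3], 0],
])

```text
time_s: 8.75
ee_pos: [0.6387, 0.0008, 0.0434]
eef_rot: [-1.571, -0.0, 0.017]
force: [-0.1, 0.6, -1.9]
grip_width: 0.0236
```

Call:
jog_arm([
  [2.0, [0, 0, 0.4], 0],
  [2.0, [0, 0, 0.8], 0],
  [2.0, [0, 0, 1.0], 0],
  [2.0, [0, 0, 1.0], 0],
  [2.0, [0, 0, 1.0], 0],
])

```text
time_s: 9.25
ee_pos: [0.6385, 0.0107, 0.0434]
eef_rot: [-1.571, 0.0, 0.017]
force: [-0.4, 0.2, -2.3]
grip_width: 0.0238
```

```bash
python3 g.py; python3 b.py|tail -7;python3 - <<'E'
from m import *
c=load('scene')
cv2.imwrite('pics/s6.png',np.clip(cv2.resize(c['img'][215:335,270:470],(800,480),interpolation=cv2.INTER_CUBIC)*1.6,0,255).astype(np.uint8)[...,::-1])
E
```

```text
t 9.25 pos [638.5  10.7  43.4] yaw 0.98 F [-0.4  0.2 -2.3] M [-0.1  -0.12  0.02] w 23.8
74 90 1.9 [74.5 76.1 77.4] zmax along 86.0
86 100 2.4 [73.6 75.5 76.7] zmax along 98.0
98 81 -0.2 [74.7 75.8 77. ] zmax along 109.9
110 83 1.3 [75.3 76.1 77. ] zmax along 121.8
122 99 1.5 [78.  86.2 87.4] zmax along 133.8
134 134 2.7 [86.  87.3 88.5] zmax along 146.0
146 95 0.9 [93.8 94.7 96.2] zmax along 155.0
```

View pics/s6.png

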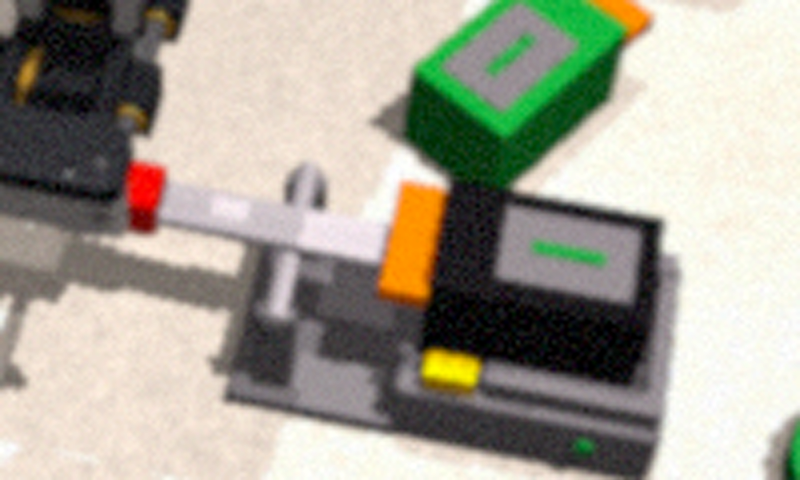

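The blade lies over the rod with its tip under the lip (edge at about (395,240)), and there is no contact force. Levering now in steps with a moderate grip.

Call:
jog_arm([
  [2.0, [0, 0, 0], 0],
  [2.0, [0, 0.3, 0], 0],
  [2.0, [0, 0.6, 0.05], 0],
  [2.0, [0, 0.9, 0.05], 0],
  [2.0, [0, 0.9, 0.05], 0],
], grip_force=25)

```text
time_s: 9.8
ee_pos: [0.6392, 0.0109, 0.0355]
eef_rot: [-1.571, -0.002, 0.017]
force: [-0.3, -2.3, 8.6]
grip_width: 0.0239
```

```bash
python3 g.py; python3 b.py|tail -9
```

```text
t 9.8 pos [639.2  10.9  35.5] yaw 0.97 F [-0.3 -2.3  8.6] M [-0.16  0.04  0.04] w 23.9
50 80 -0.4 [70.9 72.1 73.8] zmax along 61.7
62 81 0.5 [72.5 73.8 75. ] zmax along 74.0
74 90 1.1 [72.8 74.3 75.3] zmax along 85.9
86 95 1.9 [73.2 74.9 76.4] zmax along 98.0
98 82 -0.5 [75.  75.8 77.1] zmax along 109.9
110 81 -0.2 [75.7 76.9 77.9] zmax along 121.8
122 103 0.1 [78.1 87.3 89. ] zmax along 133.8
134 137 3.8 [86.6 87.8 88.9] zmax along 146.0
146 90 0.5 [94.1 95.6 96.5] zmax along 154.9
```

Call:
jog_arm([
  [2.0, [0, 0.2, 0.03], 0],
  [2.0, [0, 0.4, 0.06], 0],
  [2.0, [0, 0.6, 0.08], 0],
  [2.0, [0, 0.7, 0.1], 0],
  [2.0, [0, 0.7, 0.1], 0],
])

```text
time_s: 10.35
ee_pos: [0.6398, 0.0116, 0.0296]
eef_rot: [-1.572, -0.004, 0.017]
force: [-2.7, -3.8, 16.2]
grip_width: 0.024
```

```bash
python3 g.py; python3 b.py|tail -9
```

```text
t 10.35 pos [639.8  11.6  29.6] yaw 0.98 F [-2.7 -3.8 16.2] M [-0.51  0.26  0.26] w 24.0
50 82 -0.3 [69.7 70.9 72. ] zmax along 62.0
62 80 -0.6 [70.8 72.1 73.2] zmax along 74.0
74 91 0.6 [71.8 73.3 74.8] zmax along 86.0
86 99 1.2 [72.6 75.2 76.4] zmax along 98.0
98 85 0.2 [76.2 77.2 78.1] zmax along 110.0
110 82 -1.1 [77.8 78.9 79.6] zmax along 121.8
122 99 -0.7 [81.4 90.3 91.4] zmax along 134.0
134 141 3.2 [88.8 90.1 91.3] zmax along 146.0
146 88 -1.2 [96.7 97.5 98.7] zmax along 154.9
```

Call:
jog_arm([
  [2.0, [0, 0.2, 0.03], 0],
  [2.0, [0, 0.4, 0.06], 0],
  [2.0, [0, 0.6, 0.09], 0],
  [2.0, [0, 0.8, 0.12], 0],
  [2.0, [0, 0.8, 0.12], 0],
])

```text
time_s: 10.9
ee_pos: [0.6396, 0.013, 0.0212]
eef_rot: [-1.571, -0.003, 0.017]
force: [-1.2, -3.0, 13.0]
grip_width: 0.0238
```

```bash
python3 g.py; python3 b.py|tail -9
```

```text
t 10.9 pos [639.6  13.   21.2] yaw 0.98 F [-1.2 -3.  13. ] M [-0.34  0.24  0.07] w 23.8
50 75 0.2 [67.3 68.9 70.4] zmax along 61.7
62 95 0.7 [69.5 71.  72.2] zmax along 73.8
74 97 2.0 [71.4 73.4 75.1] zmax along 86.0
86 119 1.4 [68.3 75.4 76.7] zmax along 97.9
98 123 0.5 [12.3 77.3 79.3] zmax along 110.0
110 127 -0.3 [12.9 79.9 81.5] zmax along 121.9
122 114 -1.7 [12.7 84.6 94.6] zmax along 133.9
134 120 3.3 [90.5 93.8 94.8] zmax along 145.9
146 6 3.2 [93.3 94.4 94.8] zmax along 146.5
```

Call:
jog_arm([
  [2.0, [0, 0.2, 0.03], 0],
  [2.0, [0, 0.4, 0.07], 0],
  [2.0, [0, 0.6, 0.1], 0],
  [2.0, [0, 0.7, 0.12], 0],
  [2.0, [0, 0.7, 0.12], 0],
])

```text
time_s: 11.45
ee_pos: [0.6384, 0.0146, 0.0122]
eef_rot: [-1.571, 0.0, 0.017]
force: [2.0, -0.7, 1.0]
grip_width: 0.0239
```

```bash
python3 g.py; python3 b.py|tail -9;python3 - <<'E'
from m import *
c=load('scene')
cv2.imwrite('pics/s7.png',np.clip(cv2.resize(c['img'][215:335,270:470],(800,480),interpolation=cv2.INTER_CUBIC)*1.6,0,255).astype(np.uint8)[...,::-1])
E
```

```text
t 11.45 pos [638.4  14.6  12.2] yaw 0.97 F [ 2.  -0.7  1. ] M [ 0.04 -0.35 -0.19] w 23.9
38 92 1.6 [58.9 62.  63.6] zmax along 49.9
50 87 1.4 [64.3 66.5 68.2] zmax along 61.8
62 126 -0.6 [10.2 68.6 70.9] zmax along 73.8
74 103 3.0 [71.3 73.4 75.7] zmax along 85.9
86 169 0.5 [10.6 64.5 77.8] zmax along 97.9
98 188 0.4 [10.1 12.2 82.1] zmax along 109.9
110 159 1.5 [10.  11.4 84.5] zmax along 122.0
122 114 0.5 [ 9.2 10.6 11.8] zmax along 133.8
134 53 5.7 [12.4 43.9 46.4] zmax along 143.6
```

```bash
cat > p.py <<'E'
from m import *
c=grab('scene')
P=seg(c,(320,230,470,335),lambda h,W:(h[...,0]>8)&(h[...,0]<24)&(h[...,1]>150)&(W[...,2]>.083))
print('lip',*rect(P),'z',np.round(np.percentile(P[:,2]*1000,[10,50,90]),1))
P=seg(c,(320,230,470,335),lambda h,W:(W[...,2]>.088)&(W[...,2]<.125)&(W[...,1]>.155)&(W[...,0]>.58))
print('top',*rect(P)); y=P[:,1]*1000
for a in range(155,260,15):
    s=(y>=a)&(y<a+15)
    if s.sum()>5: print(a,round(np.median(P[s][:,2])*1000,1))
E
python3 p.py
```

```text
lip [634.6 152.7] [23.4 57.9] 89.5 399 z [ 98.  100.7 103.3]
top [635.2 204. ] [98.  59.3] 89.8 1955
155 101.4
170 105.1
185 103.5
200 101.5
215 99.6
230 97.4
245 95.3
```

View pics/s7.png

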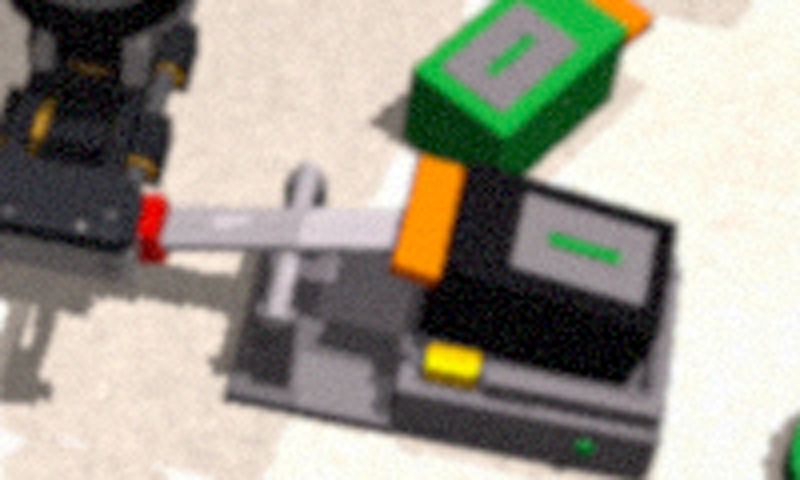

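The pack has popped: the lip top is up 13 mm at 100.7 mm, the force fell to 1 N, and the yellow jaws hold it tilted. Now I'll withdraw the bar straight back and then lift it.

Call:
jog_arm([
  [2.0, [0, 0, -0.1], 0],
  [2.0, [0, 0, -0.6], 0],
  [2.0, [0, 0, -1.6], 0],
  [2.0, [0, -0.3, -3.0], 0],
  [2.0, [0, -1.0, -4.5], 0],
  [2.0, [0, -4.0, -6.5], 0],
  [2.0, [0, -6.0, -8.5], 0],
  [2.0, [0, -6.0, -8.5], 0],
], grip_force=45)

```text
time_s: 12.35
ee_pos: [0.6413, -0.074, 0.0762]
eef_rot: [-1.572, -0.005, 0.014]
force: [-0.8, 0.3, -1.9]
grip_width: 0.0238
```

```bash
python3 g.py 430,-60,72,-8.7; python3 p.py; python3 b.py
```

```text
t 12.35 pos [641.3 -74.   76.2] yaw 0.8 F [-0.8  0.3 -1.9] M [-0.09 -0.09 -0.01] w 23.8
430,-60,72,-8.7 -> cm [-21.11   0.3    1.7 ] turn 0.1658
lip [634.8 153.6] [22.1 58.3] 86.9 400 z [ 97.3 100.2 103. ]
top [636.  203.4] [98.4 59.2] 88.2 1949
155 101.4
170 104.5
185 103.1
200 101.6
215 99.6
230 97.6
245 95.7
blade pts: tool z bin, n, tool x med, world z med
-58 17 10.5 [86.4 88.2 90.8] zmax along -47.2
-46 17 10.7 [88.  89.4 90.5] zmax along -34.8
-34 7 11.4 [90.8 91.5 92.8] zmax along -23.6
2 113 3.3 [117.6 122.1 124.1] zmax along 14.0
14 133 7.7 [119.6 125.  127.1] zmax along 26.0
26 98 2.9 [118.7 120.6 122. ] zmax along 38.0
38 81 0.6 [122.9 124.5 126.1] zmax along 49.7
50 85 1.8 [127.1 128.3 129.7] zmax along 61.9
62 84 0.6 [130.7 132.2 133.2] zmax along 73.7
74 87 2.7 [134.4 136.1 137.8] zmax along 85.8
86 87 1.7 [138.8 140.1 141.3] zmax along 98.0
98 84 1.9 [142.4 144.  145.2] zmax along 109.7
110 41 7.1 [145.3 146.3 146.9] zmax along 121.8
```

Call:
jog_arm([
  [2.0, [-21.1, 0.3, 1.7], 0.166],
  [2.0, [-21.1, 0.3, 1.7], 0.166],
  [2.0, [-21.1, 0.3, 1.7], 0.166],
  [2.0, [-21.1, 0.3, 1.7], 0.166],
  [2.0, [-21.1, 2, 1.7], 0.166],
  [2.0, [-21.1, 4, 1.7], 0.166],
  [2.0, [-21.1, 6.5, 1.7], 0.166],
  [2.0, [-21.1, 6.5, 1.7], 0.166],
])

```text
time_s: 13.25
ee_pos: [0.4263, -0.0562, 0.0047]
eef_rot: [-1.57, 0.006, -0.148]
force: [0.2, -0.8, -2.5]
grip_width: 0.0237
```

```bash
python3 g.py 430,-60,-17,-8.7
```

```text
t 13.25 pos [426.3 -56.2   4.7] yaw -8.5 F [ 0.2 -0.8 -2.5] M [-0.01 -0.08  0.01] w 23.7
430,-60,-17,-8.7 -> cm [ 0.44  2.17 -0.33] turn 0.0035
```

Call:
jog_arm([
  [2.0, [0, 0.5, 0], 0],
  [2.0, [0, 0.9, 0], 0],
  [2.0, [0, 1.3, 0], 0],
  [2.0, [0, 1.6, 0], 0],
  [2.0, [0, 1.6, 0], 0],
], grip_force=12)

```text
time_s: 13.75
ee_pos: [0.4287, -0.057, -0.0086]
eef_rot: [-1.571, -0.0, -0.149]
force: [0.4, 0.1, -0.8]
grip_width: 0.0241
```

```bash
python3 g.py; python3 b.py|tail -10
```

```text
t 13.75 pos [428.7 -57.   -8.6] yaw -8.53 F [ 0.4  0.1 -0.8] M [-0.05 -0.11  0.  ] w 24.1
38 127 0.3 [ 0.5  2.7 37.1] zmax along 49.8
50 129 1.1 [ 0.5  3.  40. ] zmax along 61.8
62 128 0.1 [ 0.1  2.9 42.5] zmax along 73.9
74 130 0.2 [ 0.3  2.2 45.3] zmax along 85.6
86 130 -0.1 [ 0.6  3.1 47.8] zmax along 98.0
98 129 0.2 [ 0.4  2.8 50.6] zmax along 109.9
110 131 0.9 [ 0.6  2.6 53.4] zmax along 122.0
122 134 0.4 [ 0.5  3.3 56.5] zmax along 134.0
134 95 1.5 [0.2 1.1 2.6] zmax along 145.9
146 58 -0.7 [-0.7  0.4  1.8] zmax along 154.9
```

Call:
jog_arm([
  [2.0, [0, 0.4, 0], 0],
  [2.0, [0, 0.7, 0], 0],
  [2.0, [0, 0.9, 0], 0],
  [2.0, [0, 0.9, 0], 0],
])

```text
time_s: 14.2
ee_pos: [0.4284, -0.057, -0.0179]
eef_rot: [-1.571, 0.001, -0.149]
force: [-0.9, 0.7, -1.6]
grip_width: 0.0242
```

```bash
python3 g.py; python3 b.py|tail -10
```

```text
t 14.2 pos [428.4 -57.  -17.9] yaw -8.53 F [-0.9  0.7 -1.6] M [-0.02 -0.08  0.  ] w 24.2
38 98 3.1 [ 1.9 17.4 21.3] zmax along 49.8
50 106 2.8 [ 0.5 17.7 21.5] zmax along 61.9
62 105 3.1 [ 0.1 16.6 22.5] zmax along 74.0
74 108 2.6 [ 0.9 18.8 23.1] zmax along 85.9
86 107 3.2 [ 1.  19.7 23.8] zmax along 98.0
98 111 2.7 [ 0.7 20.  24.4] zmax along 109.8
110 110 1.3 [ 0.5 21.3 24.9] zmax along 122.0
122 116 1.4 [-0.1 12.7 25.2] zmax along 133.9
134 100 0.3 [ 0.   1.8 24.2] zmax along 145.9
146 57 -0.6 [-0.5  1.   2.3] zmax along 154.8
```

Nearly flat now (tip about 9 mm high). I'll release and lift.

Call:
jog_arm([
  [2.8, [0, 0, 0], 0],
  [3.5, [0, 0, 0], 0],
  [5.0, [0, 0, 0], 0],
  [6.0, [0, 0, 0], 0],
  [6.0, [0, 0, 0], 0],
  [8.5, [0, -3, 0], 0],
  [8.5, [0, -8, 0], 0],
  [8.5, [0, -13, 0], 0],
  [8.5, [0, -13, 0], 0],
])

```text
time_s: 15.15
ee_pos: [0.4313, -0.0576, 0.1182]
eef_rot: [-1.571, -0.01, -0.149]
force: [-0.4, -0.3, -1.1]
grip_width: 0.0843
```

```bash
python3 g.py 638,202,112,1; python3 - <<'E'
from m import *
c=grab('scene')
P=seg(c,(250,165,305,215),lambda h,W:((h[...,0]<6)|(h[...,0]>172))&(h[...,1]>150)&(W[...,2]>.005))
print(*rect(P),np.round(np.percentile(P[:,2],[5,50,95])*1000,1))
P=seg(c,(290,180,370,225),lambda h,W:(W[...,2]>.006)&(h[...,1]<90)); print(*rect(P),np.round(np.percentile(P[:,2],[5,50,95])*1000,1))
E
python3 p.py
```

```text
t 15.15 pos [431.3 -57.6 118.2] yaw -8.53 F [-0.4 -0.3 -1.1] M [-0.02 -0.1  -0.02] w 84.3
638,202,112,1 -> cm [16.58  0.76 28.74] turn -0.1664
[427.2 -69.8] [89.8 26. ] 81.4 549 [ 9.  23.1 27.1]
[439.9  28.1] [111.2  24.6] 81.7 516 [10.8 14.7 17.7]
lip [634.2 153.6] [22.5 58.3] 88.2 405 z [ 97.3 100.2 102.8]
top [635.6 203.6] [98.3 60.4] 88.7 1955
155 101.2
170 104.7
185 103.3
200 101.7
215 99.7
230 97.6
245 95.6
```

The bar is flat on the table (handle top 23 mm, blade 14.7 mm) and the pack is still popped. Moving over the pack.

Call:
jog_arm([
  [8.5, [16.5, 0.5, 28.8], -0.166],
  [8.5, [16.5, 0.5, 28.8], -0.166],
  [8.5, [16.5, 0.5, 28.8], -0.166],
  [8.5, [16.5, 0.5, 28.8], -0.166],
  [8.5, [16.5, 0.5, 28.8], -0.166],
  [8.5, [16.5, 0.5, 28.8], -0.166],
  [8.5, [16.5, 0.5, 28.8], -0.166],
  [8.5, [16.5, 0.5, 28.8], -0.166],
  [8.5, [16.5, 0.5, 28.8], -0.166],
  [8.5, [16.5, 0.5, 28.8], -0.166],
])

```text
time_s: 16.25
ee_pos: [0.6338, 0.2023, 0.1064]
eef_rot: [-1.571, 0.002, 0.016]
force: [-0.5, 0.2, 0.3]
grip_width: 0.0847
```

```bash
python3 g.py 635.5,203,37,1
```

```text
t 16.25 pos [633.8 202.3 106.4] yaw 0.93 F [-0.5  0.2  0.3] M [-0.03 -0.06  0.04] w 84.7
635.5,203,37,1 -> cm [0.18 6.94 0.07] turn -0.0012
```

Call:
jog_arm([
  [8.5, [0.15, 2, 0.05], 0],
  [8.5, [0.15, 4, 0.05], 0],
  [8.5, [0.15, 5.5, 0.05], 0],
  [8.5, [0.15, 6.5, 0.05], 0],
  [8.5, [0.15, 6.8, 0.05], 0],
  [8.5, [0.15, 6.8, 0.05], 0],
])

```text
time_s: 16.85
ee_pos: [0.6361, 0.2036, 0.0396]
eef_rot: [-1.571, -0.0, 0.017]
force: [0.1, -0.7, 0.3]
grip_width: 0.0849
```

```bash
python3 g.py; python3 - <<'E'
from m import *
c=grab('scene')
cv2.imwrite('pics/s8.png',np.clip(cv2.resize(c['img'][200:350,270:470],(800,600),interpolation=cv2.INTER_CUBIC)*1.6,0,255).astype(np.uint8)[...,::-1])
E
```

```text
t 16.85 pos [636.1 203.6  39.6] yaw 0.96 F [ 0.1 -0.7  0.3] M [-0.   -0.13 -0.03] w 84.9
```

View pics/s8.png

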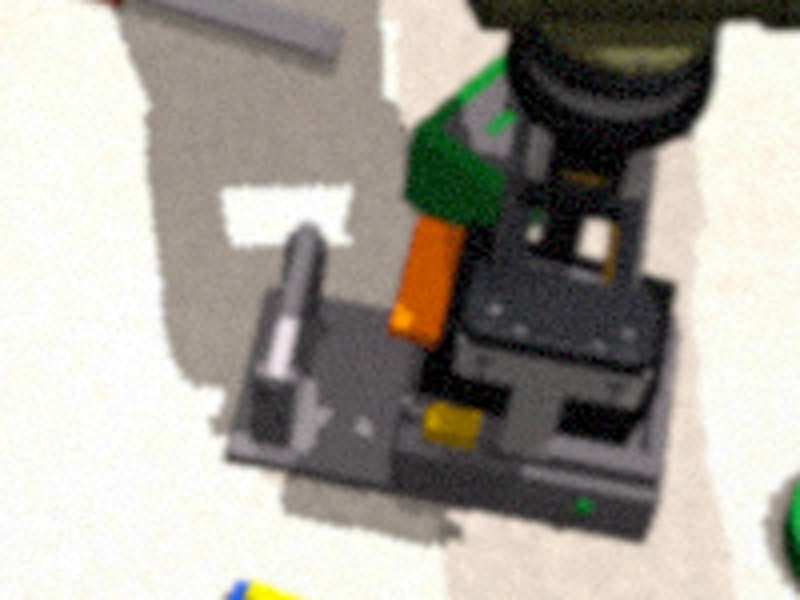

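The fingers straddle the pack, clear of the yellow jaw. Gripping.

Call:
jog_arm([
  [5.0, [0, 0.1, 0], 0],
  [5.0, [0, 0.1, 0], 0],
  [5.0, [0, 0.1, 0], 0],
  [5.0, [0, 0.1, 0], 0],
  [5.0, [0, 0.1, 0], 0],
], grip_force=35)

```text
time_s: 17.4
ee_pos: [0.6361, 0.2039, 0.0387]
eef_rot: [-1.571, -0.0, 0.017]
force: [0.1, 1.0, 0.8]
grip_width: 0.0565
```

Call:
jog_arm([
  [5.0, [0, -0.4, 0], 0],
  [5.0, [0, -1.0, 0], 0],
  [5.0, [0, -2.0, 0], 0],
  [5.0, [0, -2.0, 0], 0],
])

```text
time_s: 17.8
ee_pos: [0.6368, 0.204, 0.0604]
eef_rot: [-1.57, -0.002, 0.017]
force: [0.3, -0.8, -5.1]
grip_width: 0.0568
```

```bash
python3 g.py; python3 p.py
```

```text
t 17.8 pos [636.8 204.   60.4] yaw 0.97 F [ 0.3 -0.8 -5.1] M [ 0.04 -0.1   0.01] w 56.8
lip [635.5 153.5] [23.3 57.5] 90.0 407 z [118.9 121.7 124.3]
top [643.2 203.6] [97.9 69.9] 89.3 640
155 120.0
170 94.3
185 97.9
200 104.7
215 95.6
230 95.5
245 117.1
```

Call:
jog_arm([
  [5.0, [0, -2.0, 0], 0],
  [5.0, [0, -4.5, 0], 0],
  [5.0, [0, -7.0, 0], 0],
  [5.0, [0, -7.0, 0], 0],
  [5.0, [0, -7.0, 0], 0],
])

```text
time_s: 18.35
ee_pos: [0.6358, 0.2038, 0.1275]
eef_rot: [-1.571, 0.0, 0.017]
force: [0.2, -0.3, -5.4]
grip_width: 0.0566
```

```bash
python3 g.py 560,-311,128,-11
```

```text
t 18.35 pos [635.8 203.8 127.5] yaw 0.98 F [ 0.2 -0.3 -5.4] M [-0.03 -0.07  0.02] w 56.6
560,-311,128,-11 -> cm [-8.450e+00 -4.000e-02 -5.134e+01] turn 0.209
```

Call:
jog_arm([
  [5.0, [-0.5, 0, -3], 0.02],
  [5.0, [-1.2, 0, -7], 0.04],
  [5.0, [-2, 0, -11], 0.06],
  [5.0, [-2.7, 0, -15], 0.08],
  [5.0, [-3.4, 0, -19], 0.1],
  [5.0, [-4.1, 0, -23], 0.12],
  [5.0, [-4.8, 0, -27], 0.14],
  [5.0, [-5.5, 0, -31], 0.16],
  [5.0, [-6.2, 0, -35], 0.18],
  [5.0, [-6.9, 0, -39], 0.2],
])

```text
time_s: 19.35
ee_pos: [0.5724, -0.1886, 0.1263]
eef_rot: [-1.57, 0.003, -0.184]
force: [1.2, 0.2, -3.4]
grip_width: 0.0562
```

```bash
python3 g.py 560,-311,128,-11
```

```text
t 19.35 pos [ 572.4 -188.6  126.3] yaw -10.53 F [ 1.2  0.2 -3.4] M [-0.05 -0.09  0.01] w 56.2
560,-311,128,-11 -> cm [  1.02  -0.18 -12.26] turn 0.0081
```

Call:
jog_arm([
  [5.0, [0.3, 0, -4], 0.01],
  [5.0, [0.7, 0, -8], 0.01],
  [5.0, [1.0, 0, -11], 0.01],
  [5.0, [1.0, 0, -12], 0.01],
  [5.0, [1.0, 2, -12], 0.01],
  [5.0, [1.0, 5, -12], 0.01],
  [5.0, [1.0, 7, -12], 0.01],
  [5.0, [1.0, 7, -12], 0.01],
])

```text
time_s: 20.15
ee_pos: [0.5598, -0.3053, 0.054]
eef_rot: [-1.568, 0.007, -0.193]
force: [-0.3, -0.5, -4.7]
grip_width: 0.0569
```

```bash
python3 g.py 560,-311,-2,-11; python3 - <<'E'
from m import *
c=grab('scene')
P=seg(c,(65,150,240,290),lambda h,W:(h[...,0]>100)&(h[...,0]<130)&(h[...,1]>120)&(W[...,2]<.03));print(*rect(P))
P=seg(c,(65,110,240,290),lambda h,W:(h[...,0]>8)&(h[...,0]<24)&(h[...,1]>150)&(W[...,2]>.03));print('lip',*rect(P),np.round(np.nanmedian(P,axis=0)*1000,1))
cv2.imwrite('pics/s9.png',np.clip(cv2.resize(c['img'][100:280,50:290],(800,600),interpolation=cv2.INTER_CUBIC)*1.6,0,255).astype(np.uint8)[...,::-1])
E
```

```text
t 20.15 pos [ 559.8 -305.3   54. ] yaw -11.03 F [-0.3 -0.5 -4.7] M [-0.08 -0.05 -0.05] w 56.9
560,-311,-2,-11 -> cm [ 0.17  5.59 -0.57] turn -0.0005
[ 562.7 -306.1] [212.  170.4] 79.4 6220
lip [ 614.9 -289.9] [12.9  4.1] 76.6 24 [ 615.4 -286.9  189.6]
```

View pics/s9.png

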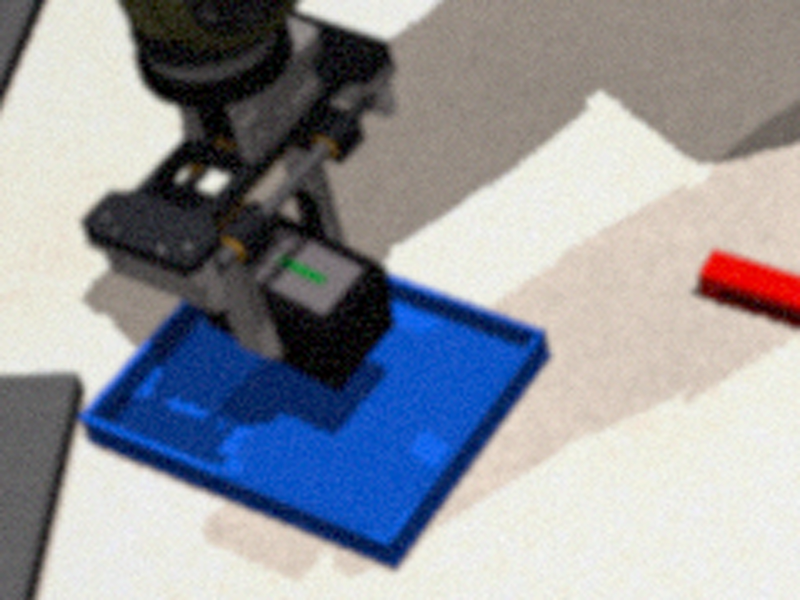

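The pack is over the tray middle, slightly tilted and lip end up. Lowering.

Call:
jog_arm([
  [5.0, [0, 2, -0.2], 0],
  [5.0, [0, 3.5, -0.2], 0],
  [5.0, [0, 4.5, -0.2], 0],
  [5.0, [0, 4.7, -0.2], 0],
  [5.0, [0, 4.7, -0.2], 0],
])

```text
time_s: 20.7
ee_pos: [0.5614, -0.309, 0.0116]
eef_rot: [-1.571, 0.0, -0.193]
force: [0.0, 0.7, -3.3]
grip_width: 0.0567
```

```bash
python3 g.py 560,-308,-2,-11
```

```text
t 20.7 pos [ 561.4 -309.    11.6] yaw -11.05 F [ 0.   0.7 -3.3] M [-0.1  -0.04 -0.03] w 56.7
560,-308,-2,-11 -> cm [-0.15  1.36  0.07] turn -0.0009
```

Call:
jog_arm([
  [5.0, [0, 0.4, 0], 0],
  [5.0, [0, 0.6, 0], 0],
  [5.0, [0, 0.8, 0], 0],
  [5.0, [0, 0.8, 0], 0],
], grip_force=15)

```text
time_s: 21.1
ee_pos: [0.5613, -0.3091, 0.0034]
eef_rot: [-1.571, -0.0, -0.193]
force: [-0.4, -0.6, -4.7]
grip_width: 0.0561
```

Call:
jog_arm([
  [5.0, [0, 0.2, 0], 0],
  [5.0, [0, 0.3, 0], 0],
  [5.0, [0, 0.3, 0], 0],
])

```text
time_s: 21.4
ee_pos: [0.5617, -0.3099, 0.0013]
eef_rot: [-1.572, -0.002, -0.193]
force: [-1.5, -4.7, 4.4]
grip_width: 0.0562
```

Contact with the floor at a reading of about 2, as expected. A little further will rotate it flat.

Call:
jog_arm([
  [5.0, [0, 0.1, 0], 0],
  [5.0, [0, 0.2, 0], 0],
  [5.0, [0, 0.3, 0], 0],
  [5.0, [0, 0.3, 0], 0],
], grip_force=8)

```text
time_s: 21.8
ee_pos: [0.5613, -0.309, -0.0025]
eef_rot: [-1.571, 0.0, -0.193]
force: [-1.3, -1.8, 2.7]
grip_width: 0.0559
```

```bash
python3 g.py; cat > q.py <<'E'
from m import *
c=grab('scene');W=cloud(c)
hsv=cv2.cvtColor(c['img'],cv2.COLOR_RGB2HSV)
m=(W[...,2]>.04)&(W[...,2]<.08)&(abs(W[...,0]-.562)<.045)&(W[...,1]>-.39)&(W[...,1]<-.24)
P=W[m]*1000;u=P@[.191,.982,0]
for a in range(-300,-180,10):
    s=(u>=a)&(u<a+10)
    if s.sum()>5: print(a,s.sum(),np.round(np.percentile(P[s][:,2],[50,75,90]),1))
E
python3 q.py
```

```text
t 21.8 pos [ 561.3 -309.    -2.5] yaw -11.06 F [-1.3 -1.8  2.7] M [-0.32  0.12 -0.01] w 55.9
-240 7 [60.1 60.9 61.6]
-220 21 [60.1 61.3 61.9]
-210 106 [61.3 63.1 70.2]
-200 190 [61.5 64.3 72.2]
-190 264 [60.8 63.9 74.2]
```

The pack top is at about 60–61 mm, against 60 expected when flat. Releasing.

Call:
jog_arm([
  [6.0, [0, 0, 0], 0],
  [7.0, [0, 0, 0], 0],
  [8.5, [0, 0, 0], 0],
  [8.5, [0, 0, 0], 0],
  [8.5, [0, -1, 0], 0],
  [8.5, [0, -4, 0], 0],
  [8.5, [0, -8, 0], 0],
  [8.5, [0, -13, 0], 0],
  [8.5, [0, -18, 0], 0],
  [8.5, [0, -18, 0], 0],
])

```text
time_s: 22.85
ee_pos: [0.5634, -0.3103, 0.1862]
eef_rot: [-1.575, -0.011, -0.193]
force: [0.6, 0.3, -0.3]
grip_width: 0.0852
```

Call:
jog_arm([
  [8.5, [-4, 0, 4], 0],
  [8.5, [-8, 0, 8], 0],
  [8.5, [-12, 0, 12], 0],
  [8.5, [-15, 0, 15], 0],
  [8.5, [-18, 0, 18], 0],
  [8.5, [-18, 0, 18], 0],
  [8.5, [-18, 0, 18], 0],
])

```text
time_s: 23.55
ee_pos: [0.4191, -0.0973, 0.1782]
eef_rot: [-1.571, -0.002, -0.191]
force: [0.0, 0.2, -0.6]
grip_width: 0.085
```

```bash
python3 g.py; python3 - <<'E'
from m import *
c=grab('scene');W=cloud(c)
m=(W[...,2]>.035)&(W[...,2]<.08)&(abs(W[...,0]-.562)<.075)&(W[...,1]>-.4)&(W[...,1]<-.22)
print('all',*rect(W[m]))
t=W[m];t=t[t[:,2]>.056];print('top',*rect(t));A=np.c_[t[:,:2]-t[:,:2].mean(0),np.ones(len(t))];print('plane slope,z',np.round(np.linalg.lstsq(A,t[:,2],rcond=None)[0],4))
P=seg(c,(65,150,240,290),lambda h,W:(h[...,0]>100)&(h[...,0]<130)&(h[...,1]>120)&(W[...,2]<.03));print('tray',*rect(P))
a=np.clip(cv2.resize(c['img'][100:400,50:450],(800,600),interpolation=cv2.INTER_CUBIC)*1.5,0,255).astype(np.uint8)
cv2.imwrite('pics/s10.png',a[...,::-1])
E
```

```text
t 23.55 pos [419.1 -97.3 178.2] yaw -10.97 F [ 0.   0.2 -0.6] M [-0.1  -0.07  0.01] w 85.0
all [ 558.4 -319.1] [113.9  59.3] 78.6 1690
top [ 560.  -312.6] [99.4 58.3] 78.1 1105
plane slope,z [-0.0085  0.0049  0.0605]
tray [ 562.4 -305.6] [213.  171.9] 79.1 5962
```

View pics/s10.png

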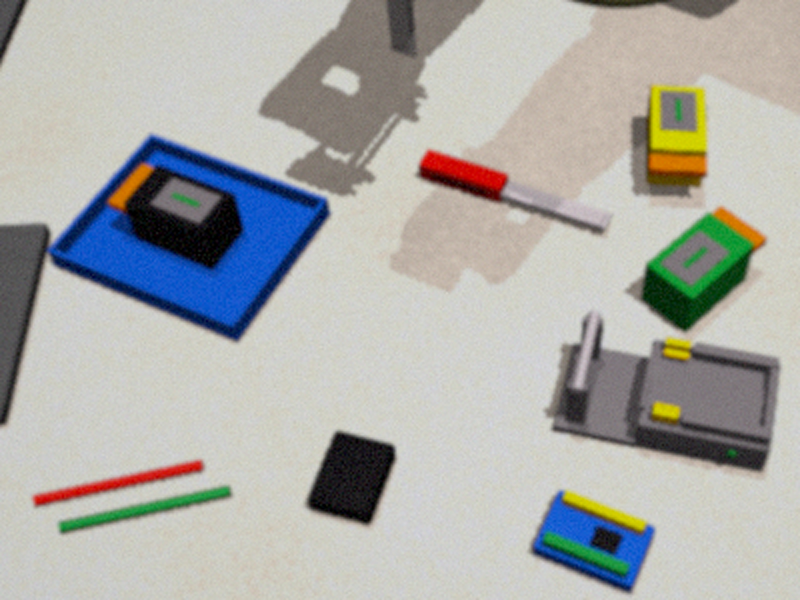

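The pack sits upright and flat in the tray at (180,210), with its top at 60.5 mm and a slope under 0.01. The bar lies on the table at (510,190), the dock is empty and the other objects have not moved.

```bash
python3 -c "
from station import ctrl
print(ctrl.hand_in())"
```

```text
the job is handed in; nothing more can be done
None
```

The job is done and handed in at about 24 s of the 64 s allowed. I levered the pack loose with the bar over the crossbar and laid the bar flat on the table. I then lifted the pack out by its sides and set it in the blue tray.

**Last checks:**
- **Lever:** the lip rose about 13 mm, then the handle force fell from about 16 N to 1 N. The jaws held that end up after I withdrew the bar.
- **Pack:** it is upright in the tray, away from the walls. Its top is at 60.5 mm (60 mm expected) with a slope under 0.01.
- **Other objects:** the bar lies flat on the table and the dock is empty. The other things in the last picture look undisturbed; it did not take in the cup or the tape, which the arm never approached.
- **Robot:** the arm is clear of everything, with the gripper open.

**What disagreed or went wrong:**
- **Height reading:** the reported tool height was about 39 mm lower than the true height. My first grasp therefore closed on air above the handle.
- **Table contact:** I found the offset by touching the table with the fingertips. I sent those steps without checking between them, so they pressed harder than intended, up to about 89 N vertically (95 N in all). That is under the 120 N wrist limit, and it was the fingertips rather than the gripper body.

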